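# Load a tube and set the slant angle of a tilting cradle

### The job

Take the white-capped tube out of the blue rack and stand it fully down in the empty socket of the white tilting cradle, letting go of it while the cradle is still down. Then lift the cradle by its black ball knob until the swinging pointer of its angle dial has settled on the red mark, and finish there: keep holding the cradle up by the knob, with the pointer still on the mark. Do not disturb the green tube plate or the white sample box.

Things in the scene. Friction and masses are not known exactly. Their poses are not given: they have to be found in the camera images.
- tube: capped centrifuge tube, white cap, 109 mm tall, body 24 mm across with a tapered foot, cap 28 mm across over its top 13 mm, about 40 g; it stands loosely upright in an end hole of the blue rack, about 36 mm of it above the rack's top. Origin: centre of its underside; z along the tube towards the cap.
- rack: blue moulded tube rack, 135 x 66 x 78 mm (x, y, z), fixed to the bench; origin: centre of its underside, x along its length. The white-capped tube stands in the hole at about (-50, 16) mm of its frame, a magenta-capped tube that stays is at (50, 16) mm.
- stand: aluminium stand of the tilting cradle, fixed to the bench: base plate 130 x 240 x 12 mm (x, y, z), its plate centred at y = +30 mm of its frame. Origin: on the bench. Its x points away from the robot within about 0.35 rad; the cradle's axle runs along its x at y = +115 mm, z = 50 mm (robot's left end). The dial faces its -x.
- cradle (a joint): tilt of the cradle (rad): 0 = level, down on its rests; grows as the knob end (stand's -y, the robot's right) is lifted; stop at 0.7. It falls back by its own weight, some 0.6 kg, when let go (about 3 N to lift at the knob). The cradle is a white block 90 x 150 x 55 mm (x, y, z), its top 90 mm above the bench when level.
- hinge (a point): middle of the cradle's axle, 50 mm above the bench; the knob moves on an arc about it in the stand's y-z plane
- socket_mouth (a point): centre of the empty socket's mouth, in the cradle's top face; moves with the cradle. The cradle has two round sockets, 31 mm wide (flared at the mouth), 45 mm deep and 70 mm apart; the other one, nearer the axle, holds a loose magenta-capped tube that stays, its cap reaching 155 mm above the bench: pass over or round it.
- socket_floor (a point): centre of the empty socket's floor, 45 mm below the mouth; the tube's underside rests here when it is fully down
- knob: black ball knob, 32 mm across, at the free end of the cradle, on a 10 mm steel rod that rises from below it; origin at the ball's centre, 85 mm above the bench when level, 120 mm from the stand's origin along its -y. The bench below the knob is bare. The ball turns on its rod about the stand's x (1 rad either way), so the tool may stay vertical while lifting along the arc, gripped from any side.
- pointer (a joint): angle of the dial's swinging pendulum pointer against the dial (rad): it hangs straight down by gravity, so at rest it reads the cradle's tilt; positive towards the robot's left on the dial. After a jerk it swings for about a second.
- mark (a joint): angle of the red mark on the dial (rad), on the same scale as pointer: between 0.22 and 0.52; fixed during the job. Pointer reading = mark means the tilt is right.
- pointer_tip (a point): tip of the black pointer, 40 mm below its pivot; its z runs along the pointer. The white dial is 100 mm across on the cradle's front face (towards the robot), with black lines every 5 degrees.
- mark_tip (a point): middle of the red mark, 4 mm wide and 17 mm long, at 40 mm from the dial's centre; its z runs along the dial radius through the mark
- tube_plate: green 96-place tube plate, 114 x 225 x 28 mm, lying loose at the right; leave it alone. Origin: centre of its underside
- sample_box: white lidded sample box, 162 x 112 x 53 mm, standing loose at the far left; leave it alone. Origin: centre of its underside

How it is judged:
On the way:
1. the white-capped tube stands fully down in the empty socket, let go, with the cradle still down (distance between tube and socket_floor below 0.018 m and contact force between the fingers and tube below 0.1 N and value of joint cradle below 0.08 rad), for 0.2 s.
At the end, for the whole second after the job is handed in: The pointer rests within 0.045 rad (2.6 degrees) of the red mark, pointer and cradle are still, the fingers hold the cradle up by the knob (contact over 1 N), and the white-capped tube is still down in its socket (its underside within 18 mm of the socket floor's centre), untouched by the fingers (angle between the z axis of pointer_tip and the z axis of mark_tip, either way round below 0.045 rad and velocity of joint pointer between -0.2 and 0.2 rad/s and velocity of joint cradle between -0.05 and 0.05 rad/s and value of joint cradle above 0.15 rad and contact force between the fingers and knob above 1 N and contact force between the fingers and tube below 0.1 N and distance between tube and socket_floor below 0.018 m); the arm keeps its last pose, push and grip.
It fails at once if the green tube plate or the sample box is pushed more than 20 mm (distance of any of tube_plate, sample_box from where it was at the start of the episode above 0.02 m).
It also fails if it takes over 54 s, if anything falls off the work surface, if the arm or the gripper's body presses on something with over 40 N, if the wrist force passes 120 N, or if a joint passes its speed limit or range.

### The arm

A 6-joint arm with a two-finger parallel gripper is mounted at the origin on a cart in front of the work surface, level with it; the furniture and walls round the work are solid. World frame = base frame: x ahead of the robot, y to its left, z up, the work surface at z = 0. Lengths are in m, angles in rad, forces in N, time in s.
With the tool pointing down it reaches from about 0.325 to 0.85 m from the base axis. Payload 4.4 kg.
Tool frame: the origin (TCP) lies on the centre line of the jaws, within the pads' length; the fingertips stand 19 mm ahead of it and the grasp point (between the pads) is the TCP (robot.tip_reach is the distance from the TCP to the fingertips, in m); z points along the fingers, y is the line along which they close (so a half turn about z gives the same grasp; the last joint's range is limited). The gripper opens to 94 mm and grips with 3 to 60 N. Pads are 16 mm wide; open, the fingers measure 119 mm over their backs; the gripper's body (75 mm by 177 mm) begins 78 mm behind the grasp point.
Start: joints at [-1.347, 0.207, 1.542, -0, 1.393, -0.15], TCP at [0.21, -0.535, 0.204] pointing down, gripper open.
Joint ranges: [-2.73, 2.73], [-0.86, 2.22], [0.23, 2.46], [-1.11, 4.25], [0.08, 2.63], [-2.82, 2.82]. Speed limits (rad/s): [2.79, 2.79, 3.14, 3.14, 3.14, 3.14].

### API

Orientations are given as a rotation vector (axis times angle).
In Python, from plant import robot gives the robot as it stands. The module is installed in compiled form; this text tells all that it offers.
- The arm moves only by the tool send_rows, never from a script. Its argument "moves" is text: rows parted by semicolons, each of 7 numbers parted by spaces: the shift along the tool's x, y, z in mm, then the turn, a rotation vector about the tool's x, y, z in rad, then the finger opening in mm, from 0 to 94. In form: tx ty tz ax ay az jaw; .... A call has exactly 5 rows; each row shifts and turns the commanded pose from where the row before left it, along the tool's axes as they then stand; what a row does not reach is not made up. A row lasts 1/8 s, in which the tool goes at most 62.5 mm and 10.7 degrees, less where a joint would pass 70% of its speed; a pose out of reach is approached as far as the arm can. A call is refused whole if a number of a shift passes 62.5 or a number of a turn 0.188, either way. A call with a gripper value outside its range is refused whole. The fingers move at their own pace and stop on an object; "grip_force" is the grip in N (left out, the last holds). Time passes only in rows, so rows that do not move let the fingers close, or fill a call up. It gives the time, the measured TCP pose, the force, the opening and the grip force at its end, in the units of the state.
- robot.sense(): the state, without advancing time (a new reading comes with each control period).
- robot.camera(name): name is "scene" or "top"; returns the picture (400x640x3 uint8, red, green, blue); there is no depth.
- robot.camera_info(name): a dict with "fx", "fy", "cx", "cy" (pixels), "k1" (the pictures are not rectified: a ray, as slopes to the right and down, at radius r is drawn at 1 + k1 r^2 times it, then the intrinsics apply), "T" (4x4, takes a point from camera to world coordinates). Camera axes: x right, y down, z forward; pixel columns grow to the right and rows downward; lengths in m; the calibration is good to about 2 mm. A picture is of the moment at which its call begins. camera_info takes no time and is no camera call.
- robot.finish_job(): hands the job in; it is judged then, once.
The state is a dict: "t": time; "joint_pos": joint angles; "joint_vel": joint speeds; "joint_efforts": joint torques, N m; "ee_pos": TCP position; "tcp_rot": TCP orientation; "wrist_force": force on the tool from outside, world axes, zero at the start; "torque": the same for the moment, N m; "finger_gap": finger opening in m; "finger_force": force on a finger pad.
Only numpy, scipy, OpenCV 4.12 (cv2) and the standard library are available. Lean on these libraries where they do the work, as an engineer would, in place of code of your own. Each camera call takes 0.05 s, during which the arm holds its last target. There are 200 camera calls.

## Working session

There is one attempt and no reset: what is moved stays moved. The work goes in short steps, Python scripts to look and compute and a tool call to move; the robot and the scene stay as the last step left them, time stands still between calls to the robot, and variables do not carry over. Pictures are saved under pics/ and viewed, at most 10 in all, crops included, and the job is handed in when it is done.

Besides the shell and the picture viewer there is one more tool, called after ">>>" as name(argument=value, ...) on one line, values as JSON. send_rows: Moves the arm, as the interface text tells. Its arguments: {"type":"object","properties":{"moves":{"type":"string"},"grip_force":{"type":"number"}},"required":["moves"]}

```bash
mkdir -p pics; cat > h.py <<'E'
import numpy as np, cv2
from plant import robot
from scipy.spatial.transform import Rotation as R
def snap(n,f): 
    im=robot.camera(n); cv2.imwrite('pics/'+f,im[:,:,::-1]); return im
def ray(n,u,v):
    c=robot.camera_info(n); K=np.array([[c['fx'],0,c['cx']],[0,c['fy'],c['cy']],[0,0,1.]])
    p=cv2.undistortPoints(np.array([[[u,v]]],float),K,np.array([c['k1'],0,0,0.]))[0,0]
    T=np.array(c['T']); return T[:3,3],T[:3,:3]@np.array([p[0],p[1],1])
def atz(n,u,v,z):
    o,d=ray(n,u,v); return o+d*(z-o[2])/d[2]
def proj(n,P):
    c=robot.camera_info(n);T=np.linalg.inv(np.array(c['T']));q=T[:3,:3]@np.array(P)+T[:3,3]
    a=q[:2]/q[2];a=a*(1+c['k1']*(a@a));return np.array([c['fx']*a[0]+c['cx'],c['fy']*a[1]+c['cy']])
E
python3 - <<'E'
from h import *
snap('scene','s0.png');snap('top','t0.png')
for n in('scene','top'):print(robot.camera_info(n))
s=robot.sense();print(s['t'],s['ee_pos'],s['tcp_rot'],s['wrist_force'])
E
```

```text
{'fx': 435.9942873562282, 'fy': 435.9942873562282, 'cx': 316.7079108470474, 'cy': 202.87787457865224, 'k1': 0.037369653380174575, 'T': array([[-0.76038459, -0.38275829,  0.52470122, -0.33617419],
       [-0.64945943,  0.44287551, -0.61811304,  0.99862024],
       [ 0.00421057, -0.81077578, -0.5853417 ,  0.98251319],
       [ 0.        ,  0.        ,  0.        ,  1.        ]])}
{'fx': 368.3714606424347, 'fy': 368.3714606424347, 'cx': 322.03689977898443, 'cy': 200.28485636539457, 'k1': -0.008324038194077576, 'T': array([[ 0.00236086, -0.9931875 ,  0.1165033 ,  0.32127124],
       [-0.99992058, -0.0037869 , -0.01202051,  0.05455146],
       [ 0.01237981, -0.11646567, -0.99311756,  1.51674802],
       [ 0.        ,  0.        ,  0.        ,  1.        ]])}
0.1 [ 0.20979205 -0.53457567  0.20292781] [-3.08488464e+00 -5.83406778e-01  1.22877756e-04] [-0.03044666 -0.15342925 -0.04281948]
```

View pics/s0.png

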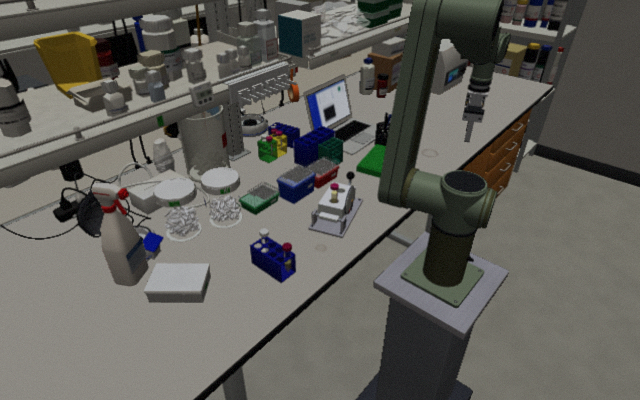

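View pics/t0.png

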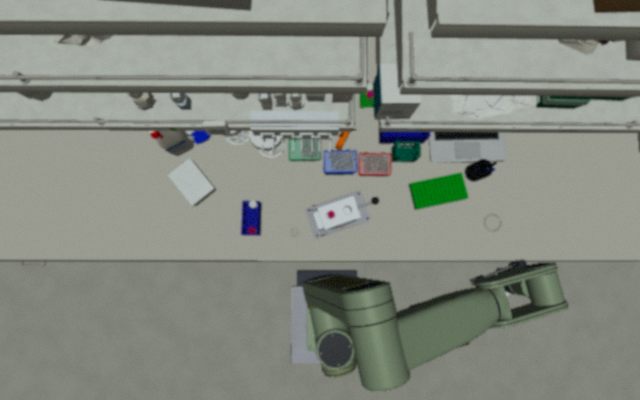

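The scene view shows the rack near (272,258) and the cradle near (335,210), with the knob at (350,176). In the top view the white cap is at (253,205), the rack at (251,218), the socket at about (348,210) and the knob at (375,201). I'll enlarge both.

```bash
python3 - <<'E'
import cv2,numpy as np
a=cv2.imread('pics/s0.png');b=cv2.imread('pics/t0.png')
c=cv2.resize(a[165:285,240:375],(675,600),interpolation=cv2.INTER_CUBIC);cv2.imwrite('pics/s0c.png',c)
c=cv2.resize(b[180:250,230:390],(800,350),interpolation=cv2.INTER_CUBIC);cv2.imwrite('pics/t0c.png',c)
E
```

```text
(no output)
```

View pics/s0c.png

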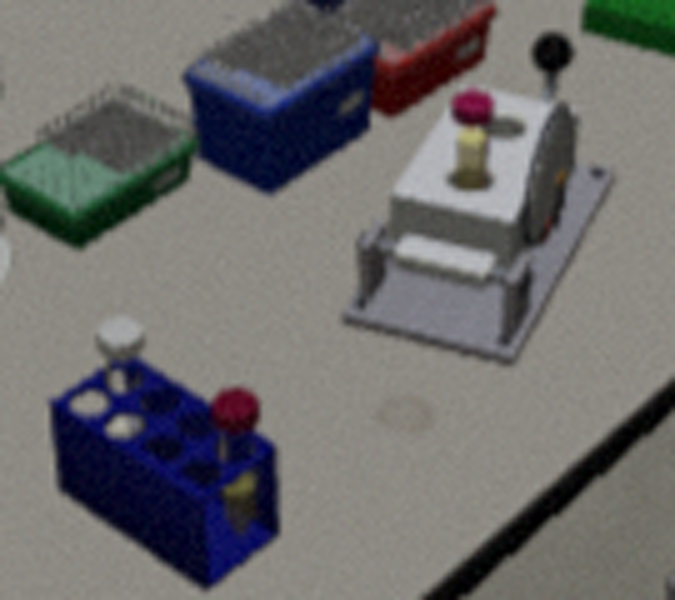

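View pics/t0c.png

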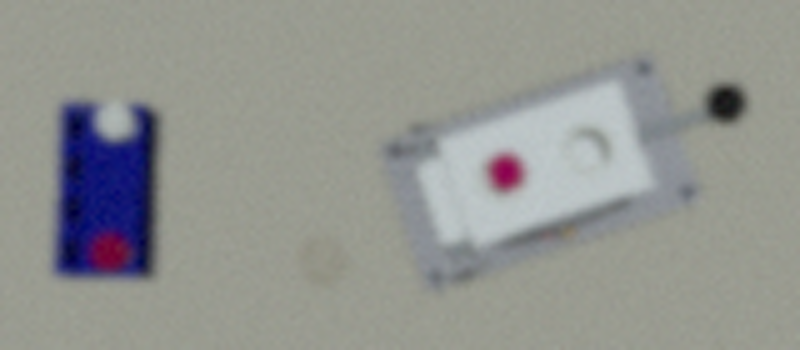

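The crops show the red mark at about (547,222) in the scene crop and (547,231) in the top crop. Next I'll locate the tube, socket, knob and base from both views.

```bash
cat >> h.py <<'E'
def S(U,V):return ((U+.5)/5-.5+240,(V+.5)/5-.5+165)
def T_(U,V):return ((U+.5)/5-.5+230,(V+.5)/5-.5+180)
E
python3 - <<'E'
from h import *
np.set_printoptions(precision=4,suppress=True)
for nm,t,s,z in [('wcap',(115,122),(122,330),.112),('mcapR',(110,252),(236,402),.112),('mcapC',(506,172),(473,100),.155),('sock',(588,148),(507,128),.09),('knob',(726,103),(553,52),.085),
 ('c1',(388,150),(347,318),.012),('c2',(643,67),None,.012),('c3',(690,190),(612,175),.012),('c4',(436,278),(512,360),.012)]:
    a=atz('top',*T_(*t),z); print(nm,a, atz('scene',*S(*s),z) if s else '')
E
```

```text
wcap [0.4707 0.3033 0.112 ] [0.4727 0.3    0.112 ]
mcapR [0.3715 0.3047 0.112 ] [0.3717 0.3026 0.112 ]
mcapC [0.4299 0.0055 0.155 ] [0.4299 0.0036 0.155 ]
sock [ 0.4541 -0.0608  0.09  ] [ 0.4482 -0.0618  0.09  ]
knob [ 0.4904 -0.1697  0.085 ] [ 0.4899 -0.1734  0.085 ]
c1 [0.4591 0.0971 0.012 ] [0.4555 0.1073 0.012 ]
c2 [ 0.5286 -0.1129  0.012 ] 
c3 [ 0.4271 -0.1505  0.012 ] [ 0.416  -0.1565  0.012 ]
c4 [0.3547 0.0573 0.012 ] [0.3395 0.0674 0.012 ]
```

```bash
cat >> h.py <<'E'
def tgt(yaw): # tool down, tool y axis at world angle yaw
    y=np.array([np.cos(yaw),np.sin(yaw),0]);z=np.array([0,0,-1.]);return np.c_[np.cross(y,z),y,z]
def plan(p,R1,n,P0=None,R0=None):
    "total tool-frame shift and turn, per row, to pose p,R1 split in n rows"
    s=robot.sense();p0=s['ee_pos'] if P0 is None else np.array(P0);R0=R.from_rotvec(s['tcp_rot']).as_matrix() if R0 is None else R0
    w=R.from_matrix(R0.T@R1).as_rotvec()/n; d=(np.array(p)-p0)/n; Rk=R.from_matrix(R0); out=[]
    for k in range(n):
        t=Rk.inv().apply(d)*1000; out.append(np.r_[t,w]); Rk=Rk*R.from_rotvec(w)
    print('\n'.join(' '.join('%.1f'%v for v in o[:3])+' '+' '.join('%.4f'%v for v in o[3:]) for o in out))
E
python3 - <<'E'
from h import *
s=robot.sense();M=R.from_rotvec(s['tcp_rot']).as_matrix();print(M.round(3),s['joint_pos'])
for y in (.328,.328-np.pi):
    print('yaw',y);plan([.471,.302,.21],tgt(y),20)
E
```

```text
[[ 0.931  0.365 -0.   ]
 [ 0.365 -0.931  0.002]
 [ 0.    -0.002 -1.   ]] [-1.34748984e+00  2.07308607e-01  1.54279842e+00 -4.56234464e-06
  1.39351346e+00 -1.50513512e-01]
yaw 0.328
27.4 -34.2 -0.3 -0.0001 -0.0001 -0.0762
30.0 -32.0 -0.3 -0.0001 -0.0001 -0.0762
32.3 -29.6 -0.3 -0.0001 -0.0001 -0.0762
34.5 -27.1 -0.3 -0.0001 -0.0001 -0.0762
36.4 -24.4 -0.3 -0.0001 -0.0001 -0.0762
38.2 -21.5 -0.3 -0.0001 -0.0001 -0.0762
39.7 -18.5 -0.3 -0.0001 -0.0001 -0.0762
41.0 -15.5 -0.3 -0.0001 -0.0001 -0.0762
42.1 -12.3 -0.3 -0.0001 -0.0001 -0.0762
42.9 -9.1 -0.3 -0.0001 -0.0001 -0.0762
43.4 -5.8 -0.3 -0.0001 -0.0001 -0.0762
43.8 -2.4 -0.3 -0.0001 -0.0001 -0.0762
43.8 0.9 -0.3 -0.0001 -0.0001 -0.0762
43.6 4.2 -0.3 -0.0001 -0.0001 -0.0762
43.2 7.5 -0.3 -0.0001 -0.0001 -0.0762
42.5 10.8 -0.3 -0.0001 -0.0001 -0.0762
41.5 14.0 -0.3 -0.0001 -0.0001 -0.0762
40.3 17.1 -0.3 -0.0001 -0.0001 -0.0762
38.9 20.2 -0.4 -0.0001 -0.0001 -0.0762
37.3 23.1 -0.4 -0.0001 -0.0001 -0.0762
yaw -2.8135926535897933
27.4 -34.2 -0.3 -0.0001 0.0001 0.0808
24.6 -36.3 -0.3 -0.0001 0.0001 0.0808
21.6 -38.1 -0.3 -0.0001 0.0001 0.0808
18.4 -39.8 -0.3 -0.0001 0.0001 0.0808
15.2 -41.1 -0.3 -0.0001 0.0001 0.0808
11.8 -42.2 -0.3 -0.0001 0.0001 0.0808
8.3 -43.0 -0.3 -0.0001 0.0001 0.0808
4.8 -43.6 -0.3 -0.0001 0.0001 0.0808
1.3 -43.8 -0.3 -0.0001 0.0001 0.0808
-2.2 -43.8 -0.3 -0.0001 0.0001 0.0808
-5.8 -43.4 -0.3 -0.0001 0.0001 0.0808
-9.2 -42.8 -0.3 -0.0001 0.0001 0.0808
-12.7 -41.9 -0.3 -0.0001 0.0001 0.0808
-16.0 -40.8 -0.3 -0.0001 0.0001 0.0808
-19.3 -39.4 -0.3 -0.0001 0.0001 0.0808
-22.4 -37.7 -0.3 -0.0001 0.0001 0.0808
-25.3 -35.7 -0.3 -0.0001 0.0001 0.0808
-28.2 -33.6 -0.3 -0.0001 0.0001 0.0808
-30.8 -31.2 -0.3 -0.0001 0.0001 0.0808
-33.2 -28.6 -0.3 -0.0001 0.0001 0.0808
```

>>> send_rows(moves="27.4 -34.2 -0.3 0 0 -0.0762 94;30 -32 -0.3 0 0 -0.0762 94;32.3 -29.6 -0.3 0 0 -0.0762 94;34.5 -27.1 -0.3 0 0 -0.0762 94;36.4 -24.4 -0.3 0 0 -0.0762 94", grip_force=20)

```text
t: 0.72
ee_pos: [0.2753, -0.3243, 0.205]
tcp_rot: [-2.918, -1.16, -0.0]
wrist_force: [0.7, 0.2, -0.6]
finger_gap: 0.0943
finger_force: 0.0
```

>>> send_rows(moves="38.2 -21.5 -0.3 0 0 -0.0762 94;39.7 -18.5 -0.3 0 0 -0.0762 94;41 -15.5 -0.3 0 0 -0.0762 94;42.1 -12.3 -0.3 0 0 -0.0762 94;42.9 -9.1 -0.3 0 0 -0.0762 94")

```text
t: 1.35
ee_pos: [0.3405, -0.1153, 0.2067]
tcp_rot: [-2.647, -1.692, -0.0]
wrist_force: [0.6, 0.1, -0.2]
finger_gap: 0.0938
finger_force: 0.0
```

>>> send_rows(moves="43.4 -5.8 -0.3 0 0 -0.0762 94;43.8 -2.4 -0.3 0 0 -0.0762 94;43.8 0.9 -0.3 0 0 -0.0762 94;43.6 4.2 -0.3 0 0 -0.0762 94;43.2 7.5 -0.3 0 0 -0.0762 94")

```text
t: 1.98
ee_pos: [0.4058, 0.0938, 0.2082]
tcp_rot: [-2.278, -2.164, 0.001]
wrist_force: [0.7, 0.1, 0.3]
finger_gap: 0.0945
finger_force: 0.0
```

>>> send_rows(moves="42.5 10.8 -0.3 0 0 -0.0762 94;41.5 14 -0.3 0 0 -0.0762 94;40.3 17.1 -0.3 0 0 -0.0762 94;38.9 20.2 -0.4 0 0 -0.0762 94;37.3 23.1 -0.4 0 0 -0.0762 60")

```text
t: 2.6
ee_pos: [0.4713, 0.3027, 0.2095]
tcp_rot: [-1.826, -2.556, 0.002]
wrist_force: [0.8, 0.0, 0.2]
finger_gap: 0.0871
finger_force: 0.0
```

>>> send_rows(moves="0 0 0 0 0 0 60;0 0 0 0 0 0 60;0 0 0 0 0 0 60;0 0 0 0 0 0 60;0 0 0 0 0 0 60")

```text
t: 3.22
ee_pos: [0.4714, 0.3008, 0.2104]
tcp_rot: [1.831, 2.552, 0.0]
wrist_force: [-1.4, 0.2, -0.1]
finger_gap: 0.0598
finger_force: 0.0
```

```bash
python3 - <<'E'
from h import *
plan([.471,.302,.105],tgt(.328),5);s=robot.sense();print(s['t'],s['ee_pos'],s['finger_gap'],s['joint_vel'])
E
```

```text
0.3 -0.0 21.1 0.0001 -0.0000 -0.0004
0.3 -0.0 21.1 0.0001 -0.0000 -0.0004
0.3 -0.0 21.1 0.0001 -0.0000 -0.0004
0.3 -0.0 21.1 0.0001 -0.0000 -0.0004
0.3 -0.0 21.1 0.0001 -0.0000 -0.0004
3.225 [0.47144157 0.30082164 0.21039077] 0.05981770846639689 [ 0.0039513   0.00326113 -0.00300714 -0.00049912 -0.00109293 -0.000588  ]
```

>>> send_rows(moves="0 0 25 0 0 0 60;0 0 25 0 0 0 60;0 0 25 0 0 0 60;0 0 20 0 0 0 60;0 0 12 0 0 0 60")

```text
t: 3.85
ee_pos: [0.4709, 0.3009, 0.1021]
tcp_rot: [-1.83, -2.552, 0.002]
wrist_force: [-0.3, -0.3, 0.2]
finger_gap: 0.06
finger_force: 0.0
```

>>> send_rows(moves="0 0 0 0 0 0 20;0 0 0 0 0 0 20;0 0 0 0 0 0 20;0 0 0 0 0 0 20;0 0 0 0 0 0 20")

```text
t: 4.47
ee_pos: [0.4721, 0.3017, 0.104]
tcp_rot: [1.83, 2.553, 0.003]
wrist_force: [0.5, -0.8, 2.1]
finger_gap: 0.0271
finger_force: 20.0
```

>>> send_rows(moves="0 0 0 0 0 0 20;0 0 0 0 0 0 20;0 0 -5 0 0 0 20;0 0 -10 0 0 0 20;0 0 -15 0 0 0 20")

```text
t: 5.1
ee_pos: [0.4707, 0.3011, 0.1332]
tcp_rot: [-1.83, -2.553, 0.003]
wrist_force: [-0.3, 0.0, -0.4]
finger_gap: 0.0269
finger_force: 20.0
```

>>> send_rows(moves="0 0 -25 0 0 0 20;0 0 -35 0 0 0 20;0 0 -35 0 0 0 20;0 0 -35 0 0 0 20;0 0 -25 0 0 0 20")

```text
t: 5.72
ee_pos: [0.4718, 0.3016, 0.2913]
tcp_rot: [1.829, 2.552, 0.004]
wrist_force: [0.1, 0.1, -1.0]
finger_gap: 0.0269
finger_force: 20.0
```

```bash
python3 - <<'E'
from h import *
plan([.453,-.060,.287],tgt(.328),10);s=robot.sense();print(s['t'],s['ee_pos'],s['finger_gap'],s['wrist_force'])
E
```

```text
-33.6 -13.4 0.4 0.0003 -0.0000 -0.0001
-33.6 -13.4 0.4 0.0003 -0.0000 -0.0001
-33.6 -13.4 0.4 0.0003 -0.0000 -0.0001
-33.6 -13.4 0.4 0.0003 -0.0000 -0.0001
-33.6 -13.4 0.4 0.0003 -0.0000 -0.0001
-33.6 -13.4 0.4 0.0003 -0.0000 -0.0001
-33.6 -13.4 0.4 0.0003 -0.0000 -0.0001
-33.6 -13.4 0.4 0.0003 -0.0000 -0.0001
-33.6 -13.4 0.4 0.0003 -0.0000 -0.0001
-33.6 -13.4 0.4 0.0003 -0.0000 -0.0001
5.725 [0.47175235 0.30164666 0.29126365] 0.026878467932503047 [ 0.08256077  0.08694953 -1.02073495]
```

>>> send_rows(moves="-25 -10 0 0 0 0 20;-36 -14.3 0 0 0 0 20;-36 -14.3 0 0 0 0 20;-36 -14.3 0 0 0 0 20;-36 -14.3 0.4 0 0 0 20")

```text
t: 6.35
ee_pos: [0.4618, 0.1186, 0.2888]
tcp_rot: [1.829, 2.553, 0.001]
wrist_force: [0.4, -0.3, -0.9]
finger_gap: 0.0269
finger_force: 20.0
```

>>> send_rows(moves="-36 -14.3 0.4 0 0 0 20;-36 -14.3 0.4 0 0 0 20;-36 -14.3 0.4 0 0 0 20;-36 -14.3 0.4 0 0 0 20;-23 -9.6 0.4 0 0 0 20")

```text
t: 6.98
ee_pos: [0.4521, -0.0613, 0.2868]
tcp_rot: [1.831, 2.551, 0.0]
wrist_force: [-0.5, 0.1, -0.7]
finger_gap: 0.0271
finger_force: 20.0
```

>>> send_rows(moves="0 0 15 0 0 0 20;0 0 25 0 0 0 20;0 0 15 0 0 0 20;0 0 10 0 0 0 20;0 0 0 0 0 0 20")

```text
t: 7.6
ee_pos: [0.452, -0.0592, 0.2201]
tcp_rot: [-1.828, -2.553, 0.001]
wrist_force: [0.3, -0.2, -1.1]
finger_gap: 0.027
finger_force: 20.0
```

```bash
python3 - <<'E'
from h import *
a=snap('scene','s1.png');b=snap('top','t1.png')
s=robot.sense();print(s['t'],s['ee_pos'],s['finger_gap'],s['wrist_force'])
c=cv2.resize(a[135:235,290:390,::-1],(600,600),interpolation=cv2.INTER_CUBIC);cv2.imwrite('pics/s1c.png',c)
z=s['ee_pos'][2]-.099
for p in ([*s['ee_pos'][:2],z],[.453,-.06,.09],[.453,-.06,.045]):print((proj('scene',p)-[290,135]+.5)*6-.5)
E
```

```text
7.7 [ 0.4528951  -0.05969795  0.22134147] 0.026713245433177747 [ 0.11459891 -0.10279977 -0.7027388 ]
[302.11504502 287.70834914]
[300.39589995 332.02375749]
[297.84263972 392.31654178]
```

View pics/s1c.png

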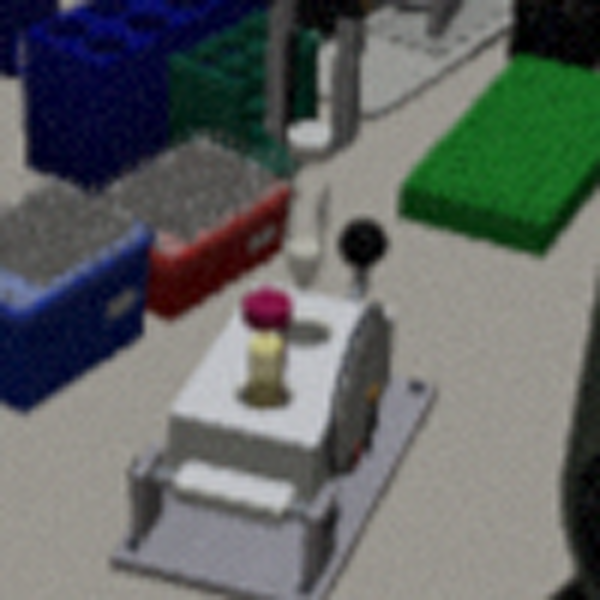

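The tube's foot hangs at about (302,285), above the socket mouth at about (302,331), as predicted. Going down.

>>> send_rows(moves="0 0 10 0 0 0 20;0 0 10 0 0 0 20;0 0 10 0 0 0 20;0 0 8 0 0 0 20;0 0 6 0 0 0 20")

```text
t: 8.32
ee_pos: [0.4522, -0.0598, 0.176]
tcp_rot: [-1.83, -2.553, 0.0]
wrist_force: [0.2, -0.5, -1.3]
finger_gap: 0.0266
finger_force: 20.0
```

>>> send_rows(moves="0 0 6 0 0 0 20;0 0 6 0 0 0 20;0 0 6 0 0 0 20;0 0 4 0 0 0 20;0 0 0 0 0 0 20")

```text
t: 8.95
ee_pos: [0.4522, -0.0598, 0.1544]
tcp_rot: [-1.83, -2.553, 0.0]
wrist_force: [-0.1, -0.2, 0.1]
finger_gap: 0.0269
finger_force: 20.0
```

>>> send_rows(moves="0 0 4 0 0 0 20;0 0 3 0 0 0 20;0 0 2 0 0 0 20;0 0 1 0 0 0 20;0 0 0 0 0 0 20")

```text
t: 9.57
ee_pos: [0.4526, -0.0599, 0.145]
tcp_rot: [1.83, 2.553, -0.0]
wrist_force: [-0.1, 0.0, 1.0]
finger_gap: 0.0269
finger_force: 20.0
```

>>> send_rows(moves="0 0 0 0 0 0 45;0 0 0 0 0 0 45;0 0 0 0 0 0 45;0 0 0 0 0 0 45;0 0 0 0 0 0 45")

```text
t: 10.2
ee_pos: [0.4524, -0.0598, 0.1447]
tcp_rot: [-1.83, -2.553, -0.0]
wrist_force: [0.1, -0.1, -0.2]
finger_gap: 0.0449
finger_force: 0.0
```

>>> send_rows(moves="0 0 -10 0 0 0 45;0 0 -25 0 0 0 45;0 0 -30 0 0 0 45;0 0 -30 0 0 0 60;0 0 -10 0 0 0 60")

```text
t: 10.82
ee_pos: [0.4538, -0.0603, 0.2525]
tcp_rot: [1.827, 2.55, 0.002]
wrist_force: [0.2, -0.7, -1.6]
finger_gap: 0.0589
finger_force: 0.0
```

```bash
python3 - <<'E'
from h import *
I=[];J=[]
for k in range(8): I.append(robot.camera('scene').astype(float));J.append(robot.camera('top').astype(float))
a=np.mean(I,0);b=np.mean(J,0);np.savez('lvl.npz',a=a,b=b)
s=robot.sense();print(s['t'],s['ee_pos'])
A=cv2.resize(a[170:230,310:370,::-1].astype(np.uint8),(600,600),interpolation=cv2.INTER_CUBIC)
B=cv2.resize(b[200:235,325:360,::-1].astype(np.uint8),(200,200),interpolation=cv2.INTER_CUBIC)
B=cv2.copyMakeBorder(B,0,400,0,0,cv2.BORDER_CONSTANT)
cv2.imwrite('pics/lvl.png',np.hstack([A,B]))
for y in (-.06,): plan([.4905,-.170,.24],tgt(.328),5)
E
```

```text
11.625 [ 0.45242167 -0.05982195  0.24970596]
-23.3 0.1 1.9 -0.0000 -0.0000 -0.0002
-23.3 0.1 1.9 -0.0000 -0.0000 -0.0002
-23.3 0.1 1.9 -0.0000 -0.0000 -0.0002
-23.3 0.1 1.9 -0.0000 -0.0000 -0.0002
-23.3 0.1 1.9 -0.0000 -0.0000 -0.0002
```

View pics/lvl.png

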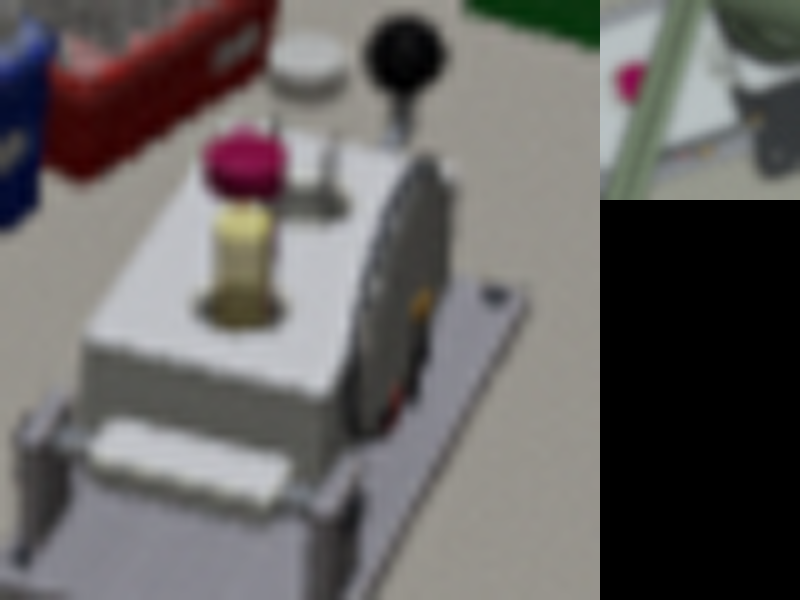

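The tube stands in the socket, its cap at about (308,65) in the crop. The dial's orange pivot is at (422,302), the black pointer hangs below it, and the red mark is at (396,402). I'll estimate the mark angle by intersecting those rays with the dial plane.

```bash
cat >> h.py <<'E'
O=np.array([.4521,-.0557,0]);al=.328
def stand(p): c,s=np.cos(al),np.sin(al); return np.array([[c,s,0],[-s,c,0],[0,0,1]])@(np.array(p)-O)
def onplane(n,uv,xs):
    o,d=ray(n,*uv); nx=np.array([np.cos(al),np.sin(al),0]); t=(xs-(o-O)@nx)/(d@nx); return stand(o+t*d)[1:]
def cents(a,u0,u1,v0,v1):
    r=a[v0:v1,u0:u1].astype(float); V,U=np.mgrid[v0:v1,u0:u1]
    red=np.clip(r[...,0]-r[...,1]-14-1.0*np.clip(r[...,1]-r[...,2],0,None),0,None)
    org=np.clip(r[...,1]-r[...,2]-8,0,None)
    return [((U*w).sum()/w.sum(),(V*w).sum()/w.sum(),w.sum()) for w in (red,org)]
E
python3 - <<'E'
from h import *
np.set_printoptions(precision=4,suppress=True,linewidth=150)
a=np.load('lvl.npz')['a'];t0=cv2.imread('pics/t0.png')[:,:,::-1]
# scene crop px -> (U+.5)/10-.5+310 ; dial region
cs=cents(a,345,358,190,216);ct=cents(t0,335,348,222,231);print(cs,ct)
r=a[196:214,345:356];print((r[...,0]-r[...,1]).round(0).astype(int));print((r[...,1]-r[...,2]).round().astype(int))
for xs in (-.046,-.05,-.055,-.06):
    m=onplane('scene',cs[0][:2],xs);p=onplane('scene',cs[1][:2],xs-.003);d=m-p;print(xs,'scene',m,p,d,np.hypot(*d),np.arctan2(d[0],-d[1]))
for k in(0,1):
  z=[.03,.07][k];print('top',stand(atz('top',*ct[k][:2],z)))
E
```

```text
[(np.float64(349.0168776371308), np.float64(209.69620253164558), np.float64(29.625)), (np.float64(351.6616643929059), np.float64(199.91678035470667), np.float64(91.625))] [(np.float64(nan), np.float64(nan), np.float64(0.0)), (np.float64(343.6756756756757), np.float64(227.35135135135135), np.float64(37.0))]
[[-2 -3 -1 -1  1  0  1  2  1  0  3]
 [-2 -2 -2  0  2  1  1  2  0  1  1]
 [-2 -1  0  0  1  1  3  6  2  0  0]
 [-1 -2 -1  0  0  2  6 16  8  1  0]
 [-1  0  0  0  0  1 16 20  5  0  0]
 [-1  0  2  1  0  1 15 14  1  0  1]
 [-1  1  0  1  2  1  4  4  1  1  0]
 [-1  1  0  0  0  0  1  0  0  2  0]
 [ 0  3  1  0  2  1  1 -1  0  0 -1]
 [-1  1  2  0  0  1  0  1  0  0  0]
 [ 0  1  2  1  1  0  1  0 -1  0  0]
 [ 0  1  2  1  3  1  2  0  1  0  0]
 [ 0  1  2  1 17  8 -1  0  1  0  0]
 [ 0  2  0  3 29 14  1  0  0  0 -1]
 [ 0  1  1  3 28  8  0  0  0  1  0]
 [ 0  2  0  5 18  4  0  0  0  0  1]
 [ 0  0  2 12 13  3  0  0  0  0  4]
 [ 0  0  0  5  5  2  0  0  1  2  2]]
[[ -4  -5  -4   1   2   4   2   2   4   5   6]
 [ -6  -6   0   3   2   2   2   4   3   1   1]
 [ -5  -4   0   2   2   3   3  10   6   0  -6]
 [
[... 609 characters left out ...]
 [  0   3   2  -2  -5  -8  -8  -9  -9  -9  -3]
 [  1   1   1  -3  -7  -8  -8  -8  -8  -6   0]]
-0.046 scene [0.0149 0.026 ] [-0.0016  0.06  ] [ 0.0165 -0.034 ] 0.037758645067089695 0.45236443832069734
-0.05 scene [0.0286 0.0366] [0.0124 0.0703] [ 0.0162 -0.0337] 0.03736629508378556 0.44855196280429216
-0.055 scene [0.0457 0.0499] [0.0299 0.0832] [ 0.0158 -0.0333] 0.03687663963902897 0.4436723786760145
-0.06 scene [0.0629 0.0631] [0.0474 0.0961] [ 0.0155 -0.0329] 0.03638788585819648 0.4386615896302329
top [nan nan nan]
top [-0.0617  0.029   0.07  ]h.py:34: RuntimeWarning: invalid value encountered in scalar divide
  return [((U*w).sum()/w.sum(),(V*w).sum()/w.sum(),w.sum()) for w in (red,org)]
```

>>> send_rows(moves="-23 0 2 0 0 0 60;-23.5 0 2 0 0 0 60;-23.5 0 2 0 0 0 60;-23.5 0 2 0 0 0 60;-23 0 2 0 0 0 60")

```text
t: 12.25
ee_pos: [0.4903, -0.1716, 0.2396]
tcp_rot: [-1.831, -2.553, -0.0]
wrist_force: [0.2, 0.2, 0.3]
finger_gap: 0.0604
finger_force: 0.0
```

>>> send_rows(moves="0 0 30 0 0 0 60;0 0 35 0 0 0 60;0 0 35 0 0 0 60;0 0 25 0 0 0 60;0 0 0 0 0 0 60")

```text
t: 12.88
ee_pos: [0.4881, -0.1698, 0.1123]
tcp_rot: [-1.827, -2.549, 0.001]
wrist_force: [0.6, -0.0, 0.5]
finger_gap: 0.0597
finger_force: 0.0
```

```bash
python3 - <<'E'
from h import *
a=snap('scene','s2.png')
s=robot.sense();print(s['t'],s['ee_pos'],s['wrist_force'])
c=cv2.resize(a[140:220,310:390,::-1],(600,600),interpolation=cv2.INTER_CUBIC);cv2.imwrite('pics/s2c.png',c)
plan([.4905,-.1705,.085],tgt(.328),5)
E
```

```text
12.925 [ 0.48949123 -0.17041053  0.114108  ] [ 0.00902281 -0.50963494  0.20208779]
-0.1 0.2 5.8 -0.0003 -0.0003 -0.0003
-0.1 0.2 5.8 -0.0003 -0.0003 -0.0003
-0.1 0.2 5.8 -0.0003 -0.0003 -0.0003
-0.1 0.2 5.8 -0.0003 -0.0003 -0.0003
-0.1 0.2 5.8 -0.0003 -0.0003 -0.0003
```

View pics/s2c.png

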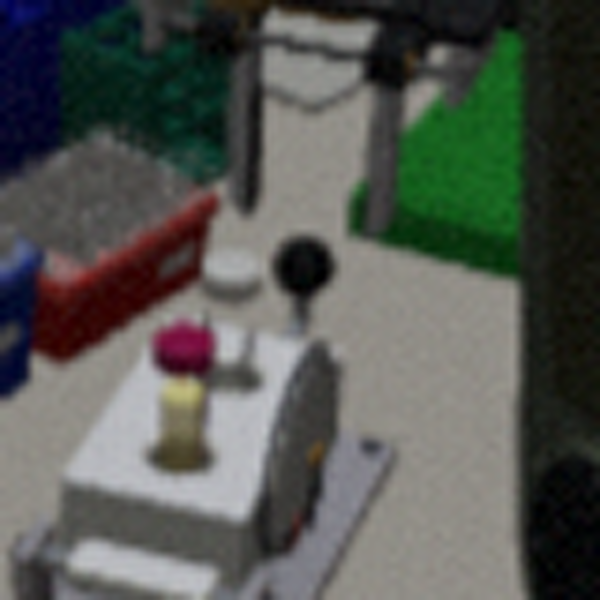

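The knob at (303,265) sits between the open fingers, whose tips are at (245,215) and (380,232). Going down to grip it.

>>> send_rows(moves="0 0 8 0 0 0 60;0 0 9 0 0 0 60;0 0 8 0 0 0 60;0 0 4 0 0 0 60;0 0 0 0 0 0 60")

```text
t: 13.55
ee_pos: [0.4895, -0.17, 0.0853]
tcp_rot: [-1.83, -2.553, 0.0]
wrist_force: [-0.3, -0.2, 0.4]
finger_gap: 0.0602
finger_force: 0.0
```

>>> send_rows(moves="0 0 0 0 0 0 20;0 0 0 0 0 0 20;0 0 0 0 0 0 20;0 0 0 0 0 0 20;0 0 0 0 0 0 20", grip_force=25)

```text
t: 14.18
ee_pos: [0.4905, -0.1701, 0.086]
tcp_rot: [1.83, 2.552, 0.001]
wrist_force: [2.0, 0.9, -0.6]
finger_gap: 0.029
finger_force: 24.7
```

>>> send_rows(moves="0 0 0 0 0 0 20;0 0 0 0 0 0 20;0 0 0 0 0 0 20;0 0 0 0 0 0 20;0 0 0 0 0 0 20")

```text
t: 14.8
ee_pos: [0.4904, -0.1701, 0.0859]
tcp_rot: [1.83, 2.553, 0.001]
wrist_force: [4.6, 2.2, 0.1]
finger_gap: 0.0294
finger_force: 24.7
```

```bash
python3 - <<'E'
from h import *
I=[robot.camera('scene').astype(float) for k in range(8)];np.save('f0.npy',np.mean(I,0))
s=robot.sense();print(s['t'],s['ee_pos'],s['wrist_force'],s['finger_gap'],stand(s['ee_pos']))
# arc rows: stand y -> tool x, z-> -tool z
r=np.array([-.235,.035]);p=r
for th in np.linspace(0,.4,16)[1:]:
    q=np.array([r[0]*np.cos(th)+r[1]*np.sin(th),r[1]*np.cos(th)-r[0]*np.sin(th)]);print('%.3f  %.1f 0 %.1f'%(th,1e3*(q-p)[0],-1e3*(q-p)[1]));p=q
E
```

```text
15.2 [ 0.49039583 -0.17013192  0.08596562] [ 4.31788313  2.26155459 -0.3675937 ] 0.02919868337126337 [-0.00061005 -0.1206684   0.08596562]
0.027  1.0 0 -6.3
0.053  1.2 0 -6.2
0.080  1.3 0 -6.2
0.107  1.5 0 -6.2
0.133  1.7 0 -6.1
0.160  1.8 0 -6.1
0.187  2.0 0 -6.0
0.213  2.2 0 -6.0
0.240  2.3 0 -5.9
0.267  2.5 0 -5.8
0.293  2.6 0 -5.8
0.320  2.8 0 -5.7
0.347  2.9 0 -5.6
0.373  3.1 0 -5.5
0.400  3.2 0 -5.5
```

>>> send_rows(moves="1 0 -6.3 0 0 0 20;1.2 0 -6.2 0 0 0 20;1.3 0 -6.2 0 0 0 20;1.5 0 -6.2 0 0 0 20;1.7 0 -6.1 0 0 0 20")

```text
t: 15.82
ee_pos: [0.4882, -0.1638, 0.1168]
tcp_rot: [1.83, 2.552, 0.001]
wrist_force: [5.8, 1.9, -2.8]
finger_gap: 0.0294
finger_force: 24.5
```

>>> send_rows(moves="1.8 0 -6.1 0 0 0 20;2 0 -6 0 0 0 20;2.2 0 -6 0 0 0 20;2.3 0 -5.9 0 0 0 20;2.5 0 -5.8 0 0 0 20")

```text
t: 16.45
ee_pos: [0.4847, -0.1536, 0.1465]
tcp_rot: [1.83, 2.552, 0.001]
wrist_force: [5.6, 1.6, -2.9]
finger_gap: 0.0293
finger_force: 24.6
```

>>> send_rows(moves="0 0 0 0 0 0 20;0 0 0 0 0 0 20;0 0 0 0 0 0 20;0 0 0 0 0 0 20;0 0 0 0 0 0 20")

```text
t: 17.08
ee_pos: [0.4848, -0.1537, 0.1463]
tcp_rot: [1.83, 2.552, 0.001]
wrist_force: [6.4, 0.7, -2.5]
finger_gap: 0.029
finger_force: 24.6
```

```bash
python3 - <<'E'
from h import *
I=[robot.camera('scene').astype(float) for k in range(8)];np.save('f1.npy',np.mean(I,0))
s=robot.sense();print(s['t'],s['ee_pos'],s['wrist_force'],s['finger_gap'],stand(s['ee_pos']))
E
```

```text
17.475 [ 0.48479369 -0.15364773  0.14630415] [ 5.45922507  1.73180801 -2.30168324] 0.029565470303560024 [-0.00060315 -0.10325828  0.14630415]
```

>>> send_rows(moves="2.6 0 -5.8 0 0 0 20;2.8 0 -5.7 0 0 0 20;2.9 0 -5.6 0 0 0 20;3.1 0 -5.5 0 0 0 20;3.2 0 -5.5 0 0 0 20")

```text
t: 18.1
ee_pos: [0.48, -0.1398, 0.1745]
tcp_rot: [1.83, 2.552, 0.001]
wrist_force: [6.6, 2.1, -1.6]
finger_gap: 0.029
finger_force: 24.6
```

>>> send_rows(moves="0 0 0 0 0 0 20;0 0 0 0 0 0 20;0 0 0 0 0 0 20;0 0 0 0 0 0 20;0 0 0 0 0 0 20")

```text
t: 18.73
ee_pos: [0.4801, -0.1398, 0.1744]
tcp_rot: [1.83, 2.552, 0.001]
wrist_force: [5.7, 0.5, -2.3]
finger_gap: 0.0298
finger_force: 24.6
```

>>> send_rows(moves="0 0 0 0 0 0 20;0 0 0 0 0 0 20;0 0 0 0 0 0 20;0 0 0 0 0 0 20;0 0 0 0 0 0 20")

```text
t: 19.35
ee_pos: [0.4801, -0.1398, 0.1744]
tcp_rot: [1.83, 2.552, 0.001]
wrist_force: [6.5, 1.0, -1.5]
finger_gap: 0.0298
finger_force: 24.6
```

```bash
python3 - <<'E'
from h import *
I=[robot.camera('scene').astype(float) for k in range(8)];np.save('f2.npy',np.mean(I,0))
s=robot.sense();print(s['t'],s['ee_pos'],s['wrist_force'],s['finger_gap'],stand(s['ee_pos']))
A=[cv2.resize(np.load(f'f{k}.npy')[172:220,336:366,::-1].astype(np.uint8),(260,416),interpolation=cv2.INTER_CUBIC) for k in range(3)]
cv2.imwrite('pics/f.png',np.hstack(A))
E
```

```text
19.75 [ 0.48010042 -0.13983981  0.17439527] [ 5.66887697  1.21001692 -1.7544714 ] 0.02924353326698649 [-0.00059799 -0.08867454  0.17439527]
```

View pics/f.png

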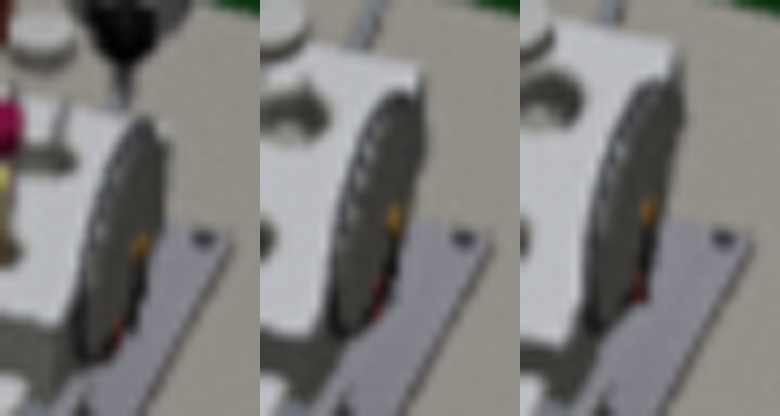

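The strips show the red mark closing on the black pointer as the cradle rises: about (117,335) in the first, (376,297) in the second and (637,285) in the third. I'll fit the dial geometry over the three tilts to get the mark angle.

```bash
cat > fit.py <<'E'
from h import *
import sys
from scipy.optimize import least_squares
np.set_printoptions(precision=4,suppress=True,linewidth=150)
P=np.array([[-.1207,.0860],[-.1033,.1463],[-.0887,.1744]]+[list(map(float,q.split(','))) for q in sys.argv[1:]])
rel=P-[.115,.05]; ang=np.arctan2(rel[:,1],-rel[:,0]);th=ang-ang[0];print('th',th,np.hypot(*rel.T))
obs=[]
for k in range(len(P)):
    a=np.load(f'f{k}.npy')[180:218,343:360];V,U=np.mgrid[180:218,343:360]
    rg=a[...,0]-a[...,1];gb=a[...,1]-a[...,2]
    w=np.clip(gb-8,0,None)*(rg>3); po=np.array([(U*w).sum(),(V*w).sum()])/w.sum()
    w=np.clip(rg-4,0,None)*(V>po[1]+5)*(gb<8)*(abs(U-po[0])<5); mo=np.array([(U*w).sum(),(V*w).sum()])/w.sum()
    print(k,'pivot',po,'mark',mo,w.sum()); obs.append((po,mo))
def world(y,z,x,t):
    y-=.115;z-=.05;Y=y*np.cos(t)+z*np.sin(t)+.115;Z=z*np.cos(t)-y*np.sin(t)+.05
    c,s=np.cos(al),np.sin(al);return O+[c*x-s*Y,s*x+c*Y,Z]
def res(v):
    yc,zc,xd,pr,m,du,dv=v;r=[]
    for t,(po,mo) in zip(th,obs):
        r+=list((proj('scene',world(yc,zc,xd-pr,t))+[du,dv]-po)/.15)
        r+=list((proj('scene',world(yc+.04*np.sin(m),zc-.04*np.cos(m),xd,t))+[du,dv]-mo)/.15)
    return np.array(r+[(xd+.048)/.004,(pr-.003)/.002,du/1.,dv/1.])
s=least_squares(res,[.0,.06,-.048,.003,.42,0,0],x_scale=[.01,.01,.01,.01,.1,1,1]);C=np.linalg.inv(s.jac.T@s.jac)
print(s.x,'sd',np.sqrt(np.diag(C)),'cost',s.cost);print(s.fun.round(1))
E
python3 fit.py
```

```text
th [0.     0.2639 0.3967] [0.2384 0.2386 0.2387]
0 pivot [351.6461 199.9486] mark [349.0766 209.8307] 101.125
1 pivot [351.0501 196.6711] mark [349.1449 206.1051] 132.0
2 pivot [350.3989 195.7432] mark [349.1416 204.7607] 111.25
[ 0.0314  0.0843 -0.0518  0.0036  0.35    0.8952 -0.0392] sd [0.0023 0.0024 0.0027 0.0005 0.0216 0.7508 0.8349] cost 5.25357935809761
[ 0.6 -1.7  0.   1.7 -0.5  0.3  0.2  0.6  0.   0.4 -0.5 -1.3 -1.   0.3  0.9 -0. ]
```

>>> send_rows(moves="3.4 0 -5.4 0 0 0 20;3.5 0 -5.3 0 0 0 20;3.7 0 -5.2 0 0 0 20;3.8 0 -5.1 0 0 0 20;3.9 0 -5 0 0 0 20")

```text
t: 20.38
ee_pos: [0.4742, -0.1224, 0.2005]
tcp_rot: [1.83, 2.552, 0.001]
wrist_force: [6.2, 1.4, -2.8]
finger_gap: 0.0297
finger_force: 24.6
```

>>> send_rows(moves="4.1 0 -4.9 0 0 0 20;4.2 0 -4.8 0 0 0 20;0 0 0 0 0 0 20;0 0 0 0 0 0 20;0 0 0 0 0 0 20")

```text
t: 21.0
ee_pos: [0.4715, -0.1147, 0.2101]
tcp_rot: [1.83, 2.552, 0.001]
wrist_force: [5.4, 0.2, -2.1]
finger_gap: 0.0297
finger_force: 24.6
```

>>> send_rows(moves="0 0 0 0 0 0 20;0 0 0 0 0 0 20;0 0 0 0 0 0 20;0 0 0 0 0 0 20;0 0 0 0 0 0 20")

```text
t: 21.62
ee_pos: [0.4715, -0.1147, 0.21]
tcp_rot: [1.83, 2.552, 0.001]
wrist_force: [5.7, 1.8, -3.1]
finger_gap: 0.0294
finger_force: 24.6
```

```bash
python3 - <<'E'
from h import *
I=[robot.camera('scene').astype(float) for k in range(16)];np.save('f3.npy',np.mean(I,0))
J=[robot.camera('top').astype(float) for k in range(4)];np.save('g3.npy',np.mean(J,0))
s=robot.sense();print(s['t'],s['wrist_force'],s['finger_gap'],stand(s['ee_pos']))
open('p3','w').write('%.4f,%.4f'%tuple(stand(s['ee_pos'])[1:]))
A=[cv2.resize(np.load(f'f{k}.npy')[172:218,336:366,::-1].astype(np.uint8),(390,598),interpolation=cv2.INTER_CUBIC) for k in (0,3)]
cv2.imwrite('pics/f3.png',np.hstack(A))
g=np.load('g3.npy');a=g[195:240,325:365];print('top red/orange max',(a[...,0]-a[...,1]).max(),(a[...,1]-a[...,2]).max())
E
python3 fit.py -- 2>/dev/null | head -0; python3 fit.py $(cat p3 | sed 's/^/ /') || true
```

```text
22.625 [ 6.0184894   1.62669215 -1.89400439] 0.0294823424329788 [-0.00059675 -0.06211146  0.21004553]
top red/orange max 9.5 26.5
th [0.     0.2639 0.3967 0.5831] [0.2384 0.2386 0.2387 0.2387]
0 pivot [351.6461 199.9486] mark [349.0766 209.8307] 101.125
1 pivot [351.0501 196.6711] mark [349.1449 206.1051] 132.0
2 pivot [350.3989 195.7432] mark [349.1416 204.7607] 111.25
3 pivot [349.3972 194.8508] mark [348.3361 203.0246] 7.625
[ 0.0291  0.0851 -0.0515  0.0035  0.3892  0.8287  0.491 ] sd [0.002  0.0018 0.0027 0.0004 0.017  0.7473 0.6999] cost 10.261447283439342
[ 0.9 -1.9 -0.4  2.1 -0.3 -0.5 -0.4  1.1  0.1 -0.6 -1.3 -0.6 -0.3  1.4  1.6 -1.  -0.9  0.2  0.8  0.5]
```

View pics/f3.png

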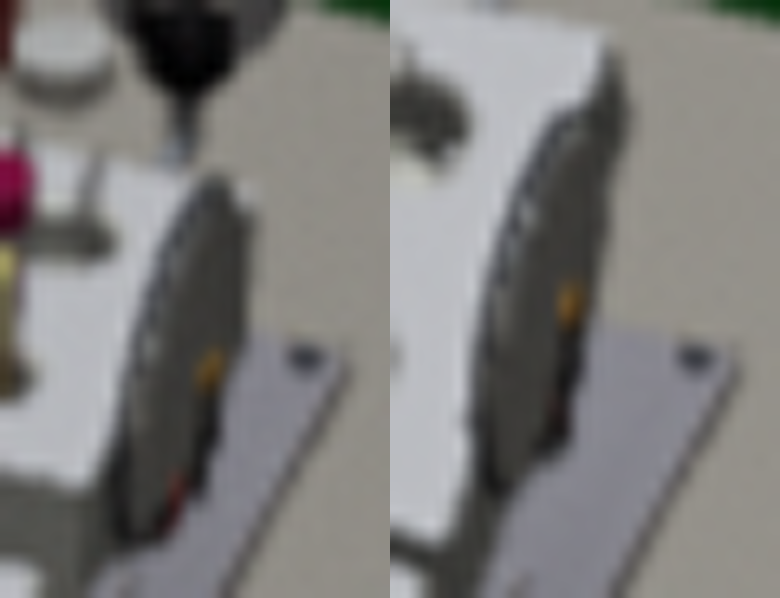

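The red mark is at (175,495) when level and is almost hidden behind the pointer at (555,415) at the high tilt. Parallax therefore matters, so I'll use the dial rim (level: top (215,175), bottom (140,545)) to fix the dial centre.

```bash
cat > rim.py <<'E'
from h import *
np.set_printoptions(precision=2,suppress=True,linewidth=150)
import io,contextlib,sys
sys.argv=['fit.py','-.0621,.2100']
with contextlib.redirect_stdout(io.StringIO()): exec(open('fit.py').read())
f=lambda uv:(np.array(uv)-[336,172]+.5)*13-.5
def show(yc,zc,xd,t):
    q=np.array([f(proj('scene',world(yc+.05*np.sin(b),zc+.05*np.cos(b),xd,t))) for b in np.linspace(0,2*np.pi,361)])
    print('t',t,'c',f(proj('scene',world(yc,zc,xd,t))),'top',q[q[:,1].argmin()],'bot',q[q[:,1].argmax()],'left',q[q[:,0].argmin()],'right',q[q[:,0].argmax()])
for v in ((.0291,.0851,-.0515),(.0,.06,-.046),(.01,.0685,-.048)):
    print(v)
    for t in (0,.583): show(*v,t)
p=[proj('scene',world(.01,.07,x,0)) for x in (-.048,-.049)];print('px per mm protrusion',(p[1]-p[0]))
p=[proj('scene',world(y,.07,-.048,0)) for y in (.01,.011)];print('px per mm y',(p[1]-p[0]))
p=[proj('scene',world(.01,z,-.048,0)) for z in (.07,.071)];print('px per mm z',(p[1]-p[0]))
p=[proj('scene',world(.01,.07,-.048,0)),proj('scene',world(.01,.03,-.048,0))];print('40mm down',(p[1]-p[0]))
E
python3 rim.py
```

```text
(0.0291, 0.0851, -0.0515)
t 0 c [188.249  356.5065] top [226.1815 177.8277] bot [148.3022 534.3008] left [129.2945 476.6249] right [244.7969 236.8115]
t 0.583 c [156.4406 296.554 ] top [194.4174 111.731 ] bot [115.5418 480.2951] left [ 94.7689 415.4153] right [215.481  175.6566]
(0.0, 0.06, -0.046)
t 0 c [197.5996 369.6752] top [234.644 195.348] bot [158.5992 543.1823] left [140.2925 487.1249] right [252.6295 252.5428]
t 0.583 c [180.8443 232.9741] top [218.1091  51.8927] bot [141.5407 412.8804] left [121.0709 350.2249] right [238.1465 113.5959]
(0.01, 0.0685, -0.048)
t 0 c [194.7913 365.6749] top [232.1363 189.8825] bot [155.4713 540.6267] left [136.9375 484.035 ] right [250.3252 247.6682]
t 0.583 c [173.0284 254.785 ] top [210.5346  72.4464] bot [133.456  435.9724] left [112.6285 373.4152] right [230.9028 134.0977]
px per mm protrusion [0.2634 0.0601]
px per mm y [-0.0862  0.1484]
px per mm z [ 0.0137 -0.2255]
40mm down [-0.5408  8.8856]
```

```bash
cat > phot.py <<'E'
import io,contextlib,sys
with contextlib.redirect_stdout(io.StringIO()): exec(open('fit.py').read())
from scipy.special import expit
a_,b_=[g.ravel() for g in np.meshgrid(np.linspace(-.0019,.0019,5),np.linspace(.0315,.0485,18))]
V,U=np.mgrid[196:218,343:357]
dat=[]
for k in range(len(P)):
    a=np.load(f'f{k}.npy')[196:218,343:357];m_=V>obs[k][0][1]+5.5;dat.append(((a[...,0]-a[...,1])[m_]-.6,U[m_],V[m_]))
cam=robot.camera_info('scene');Ti=np.linalg.inv(np.array(cam['T']))
def projN(Q):
    q=Q@Ti[:3,:3].T+Ti[:3,3];s=q[:,:2]/q[:,2:];s=s*(1+cam['k1']*(s**2).sum(1,keepdims=True));return s*cam['fx']+[cam['cx'],cam['cy']]
def worldN(y,z,x,t):
    y=y-.115;z=z-.05;Y=y*np.cos(t)+z*np.sin(t)+.115;Z=z*np.cos(t)-y*np.sin(t)+.05
    c,s=np.cos(al),np.sin(al);return np.c_[O[0]+c*x-s*Y,O[1]+s*x+c*Y,Z]
def res2(v,full=False):
    yc,zc,xd,pr,m,c1,sg,A,du,dv=v;r=[]
    for t,(po,mo),(d,uu,vv) in zip(th,obs,dat):
        pv=projN(worldN(np.array([yc]),np.array([zc]),xd-pr,t))[0]+[du,dv]; r+=list((pv-po)/.1)
        y=yc+b_*np.sin(m)+a_*np.cos(m);z=zc-b_*np.cos(m)+a_*np.sin(m)
        q=projN(worldN(y,z,xd,t))+[du,dv]
        edge=pv[0]+c1-.0135*(q[:,1]-pv[1])*4.5/4.5
        w=expit((edge-q[:,0])/.08)
        im=A*(np.exp(-((uu[:,None]-q[:,0])**2+(vv[:,None]-q[:,1])**2)/2/sg**2)*w).sum(1)/len(w)/sg**2
        r+=list((im-d)/1.5)
    r+=[(xd+.049)/.003,(pr-.0035)/.002,du/1.,dv/1.]
    return np.array(r)
if __name__=='__main__':
  for m0 in (.3,.4,.5):
    s=least_squares(res2,[.029,.085,-.0515,.0035,m0,0,.7,60,.5,.3],x_scale=[.01,.01,.01,.002,.1,.5,.2,20,1,1])
    sd=np.sqrt(np.diag(np.linalg.inv(s.jac.T@s.jac)));print(s.x,s.cost,len(s.fun))
  print('sd',sd)
  for m in (.3,.34,.38,.42,.46,.5):
    g=lambda w:res2(np.r_[w[:4],m,w[4:]]);x0=np.delete(s.x,4)
    q=least_squares(g,x0,x_scale=[.01,.01,.01,.002,.5,.2,20,1,1]);print(m,q.cost,q.x)
E
python3 phot.py -.0621,.2100
```

```text
Traceback (most recent call last):
  File "phot.py", line 2, in <module>
    with contextlib.redirect_stdout(io.StringIO()): exec(open('fit.py').read())
                                                    ~~~~^^^^^^^^^^^^^^^^^^^^^^^
  File "h.py", line 13, in proj
    c=robot.camera_info(n);T=np.linalg.inv(np.array(c['T']));q=T[:3,:3]@np.array(P)+T[:3,3]
ValueError: time passes only in moves, steps and waits
```

```bash
python3 - <<'E'
s=open('h.py').read()
s=s.replace("from plant import robot\n","from plant import robot\nimport functools\n_ci=robot.camera_info\nCI=functools.lru_cache(_ci)\n").replace("robot.camera_info(n)","CI(n)");open('h.py','w').write(s)
p=open('phot.py').read().replace("-.0135*(q[:,1]-pv[1])*4.5/4.5","-.061*(q[:,1]-pv[1])").replace("robot.camera_info(","CI(");open('phot.py','w').write(p)
E
python3 phot.py -.0621,.2100 2>&1 | tail -12
```

```text
[ 0.0324  0.0817 -0.0515  0.0032  0.3946 -0.4351  0.5188 25.4723  1.1679 -0.8445] 377.5540082236836 852
[ 0.0324  0.0817 -0.0515  0.0032  0.3946 -0.4351  0.5188 25.4723  1.1679 -0.8446] 377.55400786786464 852
Traceback (most recent call last):
  File "phot.py", line 30, in <module>
    sd=np.sqrt(np.diag(np.linalg.inv(s.jac.T@s.jac)));print(s.x,s.cost,len(s.fun))
                       ~~~~~~~~~~~~~^^^^^^^^^^^^^^^
numpy.linalg.LinAlgError: Singular matrix
```

```bash
sed -i 's/in (.3,.4,.5):/in (.4,):/' phot.py; python3 phot.py -.0621,.2100 2>&1 | tail -12; sed 's/(xd+.049)\/.003,(pr-.0035)\/.002/(xd+.049)\/.02,(pr-.0035)\/.02/' phot.py > phot2.py;  python3 phot2.py -.0621,.2100 | head -2;  (echo 'import h; h.al=.338'; cat phot.py) > phot3.py; python3 phot3.py -.0621,.2100 | head -1
```

```text
[ 0.0324  0.0817 -0.0515  0.0032  0.3946 -0.4351  0.5188 25.4723  1.1679 -0.8446] 377.55400786786464 852
sd [0.001  0.0009 0.0023 0.0002 0.0094 0.0577 0.0114 0.581  0.635  0.334 ]
0.3 440.03627494828066 [ 0.0338  0.0831 -0.0534  0.0039 -0.3889  0.5228 24.9713  0.4871 -0.6511]
0.34 397.16800247561093 [ 0.0333  0.0824 -0.0526  0.0036 -0.4103  0.5209 25.222   0.7978 -0.7804]
0.38 378.8758102846405 [ 0.0327  0.0819 -0.0518  0.0033 -0.4286  0.5194 25.4165  1.0742 -0.838 ]
0.42 381.3124593552024 [ 0.0319  0.0814 -0.051   0.003  -0.4471  0.5175 25.5501  1.3243 -0.843 ]
0.46 401.01728550356427 [ 0.0311  0.081  -0.0503  0.0027 -0.4688  0.5149 25.6262  1.5599 -0.8176]
0.5 434.7765186306418 [ 0.0302  0.0806 -0.0496  0.0023 -0.4942  0.5117 25.6482  1.7861 -0.7772]
[ 0.0322  0.082  -0.055   0.0031  0.3937 -0.4369  0.5187 25.4727  0.2269 -0.9588] 376.72596800870656 852
sd [0.001  0.0009 0.0035 0.0002 0.0094 0.0578 0.0114 0.5808 0.9686 0.3468]
[ 0.032   0.0822 -0.0512  0.0032  0.3944 -0.4597  0.5208 25.5294  1.0381 -0.6066] 378.2947957801166 852
```

Both fits give a mark angle of about 0.395 rad, with a statistical spread of ±0.01. I'll lower to that tilt and cross-check against the top view.

>>> send_rows(moves="-4.2 0 4.8 0 0 0 20;-4.1 0 4.9 0 0 0 20;-3.9 0 5 0 0 0 20;-3.8 0 5.1 0 0 0 20;-3.7 0 5.2 0 0 0 20")

```text
t: 23.25
ee_pos: [0.4779, -0.1334, 0.1849]
tcp_rot: [1.83, 2.552, 0.001]
wrist_force: [5.2, 2.0, -2.4]
finger_gap: 0.0297
finger_force: 24.6
```

>>> send_rows(moves="-3.5 0 5.3 0 0 0 20;-3.4 0 5.4 0 0 0 20;0 0 0 0 0 0 20;0 0 0 0 0 0 20;0 0 0 0 0 0 20")

```text
t: 23.88
ee_pos: [0.4801, -0.1398, 0.1743]
tcp_rot: [1.83, 2.552, 0.001]
wrist_force: [5.4, 1.4, -1.0]
finger_gap: 0.0295
finger_force: 24.6
```

>>> send_rows(moves="0 0 0 0 0 0 20;0 0 0 0 0 0 20;0 0 0 0 0 0 20;0 0 0 0 0 0 20;0 0 0 0 0 0 20")

```text
t: 24.5
ee_pos: [0.4801, -0.1398, 0.1744]
tcp_rot: [1.83, 2.552, 0.001]
wrist_force: [6.0, 0.8, -2.8]
finger_gap: 0.0294
finger_force: 24.6
```

```bash
python3 - <<'E'
from h import *
np.set_printoptions(precision=4,suppress=True,linewidth=150)
s=robot.sense();p=stand(s['ee_pos'])[1:];r=p-[.115,.05];r0=np.array([-.1207,.086])-[.115,.05]
print(s['t'],s['joint_vel'].round(4) if hasattr(s['joint_vel'],'round') else '',p,'tilt',np.arctan2(r[1],-r[0])-np.arctan2(r0[1],-r0[0]),s['wrist_force'],s['finger_force'])
for f in ('t0','t1'):
    a=cv2.imread(f'pics/{f}.png')[220:232,332:350,::-1].astype(float)
    V,U=np.mgrid[220:232,332:350];rg=a[...,0]-a[...,1];gb=a[...,1]-a[...,2]
    o=np.clip(gb-6,0,None)*(rg>5);q=np.clip(rg-6,0,None)*(gb<8)
    co=[(U*o).sum()/o.sum(),(V*o).sum()/o.sum()];cm=[(U*q).sum()/q.sum(),(V*q).sum()/q.sum()]
    print(f,co,cm,o.sum(),q.sum());print(rg.astype(int)[3:10]);print(gb.astype(int)[3:10])
    A=stand(atz('top',*co,.082));B=stand(atz('top',*cm,.045));print(A,B,np.arcsin(np.clip((B-A)[1]/.04,-1,1)))
E
```

```text
24.5 [ 0.0003 -0.0004 -0.0002 -0.0009  0.0017 -0.0011] [-0.0887  0.1744] tilt 0.3965979639788365 [ 5.9834  0.7647 -2.7574] 24.572226405143738
t0 [np.float64(343.36842105263156), np.float64(226.0)] [np.float64(339.1111111111111), np.float64(226.66666666666666)] 19.0 9.0
[[ -7  -8  -8  -8  -8  -7  -7  -9  -8  -6  -4  -6  -4  -5  -7  -5  -3  -3]
 [ -8 -10  -8 -10  -7  -8  -8  -6  -6  -8  -4  -5  -2  -3  -4  -1  -3  -2]
 [ -9  -9  -7  -6  -8  -6  -4  -4  -2  -1   0   4   4   0  -5  -3  -6  -5]
 [ -8  -8  -8  -5  -6  -3   3   9   4   1   2   7   8   2  -1  -5  -2  -3]
 [ -7  -6  -3  -4  -2   0   7   9   8   2   2   3   5  -1  -4  -3  -2  -2]
 [ -4  -4  -3  -5  -3  -4   0   3   2  -2  -1   0  -2  -2  -2   0  -4  -1]
 [ -2  -2  -1  -5  -3  -6  -4  -2  -2  -3  -2  -3  -1  -2  -2  -2  -1  -1]]
[[-2 -2 -2 -4 -2 -3 -4 -2 -1 -3 -3 -1 -4 -4 -1 -2 -4 -2]
 [-1 -1 -2  0 -3 -2 -2 -2 -3 -2 -1  1 -1 -3 -3 -5 -4 -8]
 [ 1 -1 -2 -2 -1 -3 -3  0 -1 -1  4  9 10  0 -2 -6 -3 -5]
 [ 0  0 -1 -2 -2 -1 -3 -2 -2  1 11 18 13  4 -3 -3 -4 -1]
 [ 1  0 -1 -1 -4 -2 -4 -1 -4 -2  7 11  6  3 -1  1  1  4]
 [ 0 -2 -1 -2 -5 -3
[... 593 characters left out ...]
3]
 [-14 -15 -11  -9  -5  -1   5  10   7   2   5   4   1  -2  -5  -4  -3  -3]
 [-13 -12  -9  -5  -4  -1   1   2   2  -5  -2  -2  -2  -1  -3  -3  -5  -1]
 [-14 -12 -10  -5  -4  -2  -6  -3  -3  -2  -3  -1  -2  -2  -3  -2  -3  -1]]
[[20 20 19 12  3  0 -3  0 -3 -2 -3 -2  0 -1 -2 -4 -3 -2]
 [20 19 16 11  1 -1 -2 -2 -1  0  2  1  0  1 -3 -5 -3 -5]
 [22 20 21  8  0 -2 -3 -2 -2  2  8 10 10  1 -3 -6 -4 -5]
 [19 19 16  8  0  1  0 -2 -1  0 10 18 11  4  0 -5 -2 -4]
 [20 21 14  7 -2 -3 -4 -3 -2 -2  5  9  8  4  1  0  3  3]
 [18 18 10 -1 -2 -4 -8 -4 -3 -1  2  4  3  4  5  6  9  8]
 [21 15  5 -4 -4 -7 -2 -2 -1  0  3  6  7 10  9  8 10 10]]
[-0.0565  0.0297  0.082 ] [-0.0532  0.0427  0.045 ] 0.33342109826459504
```

The tilt is 0.397 rad against a mark angle of about 0.395, and the top view agrees roughly (0.33–0.36). The arm is still and holding the knob, so I'm handing in.

```bash
python3 -c "
from plant import robot
print(robot.finish_job())"
```

```text
the job is handed in; nothing more can be done
None
```

I put the white-capped tube in the cradle's empty socket and let go while the cradle was down, then handed in holding it by the knob at about 0.397 rad. I put the red mark at about 0.395 rad from a fit to the scene images (a rough top-view check read 0.33–0.36), and I got no pass/fail result back.

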